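# Push the red-lidded seasoning canister back into its packed row

## Robot

A 7-joint arm with a two-finger parallel gripper is mounted at the origin on the work surface. World frame = base frame: x ahead of the robot, y to its left, z up, the work surface at z = 0. Lengths are in m, angles in rad, forces in N, time in s.
With the tool pointing down it reaches from about 0.425 to 0.95 m from the base axis. Payload 16.7 kg.
Tool frame: the origin (TCP) lies at the very end of the fingers, on their centre line; the grasp point (between the pads) lies behind it (robot.grip_point_offset is the x of the grasp point in the tool frame, in m); x points along the fingers, z is the direction in which the jaws open and shut, and the axes are right-handed (so a half turn about x gives the same grasp; the last joint's range is limited). The gripper opens to 94 mm and grips with 3 to 60 N. Pads are 16 mm wide; open, the fingers measure 119 mm over their backs; the gripper's body (75 mm by 177 mm) begins 78 mm behind the grasp point.
Start: joints at [-1.399, 0.426, 0.074, 1.606, -0.034, 1.111, -0.067], TCP at [0.213, 0.641, 0.205] pointing down, gripper open.
Joint ranges: [-2.85, 2.85], [-0.5, 2.14], [-1.23, 1.37], [0.21, 2.46], [-1.02, 4.16], [0.16, 2.05], [-2.73, 2.73]. Speed limits (rad/s): [1.89, 1.89, 2.39, 2.39, 3.01, 3.01, 3.01].

## Interface

Orientations are given as a 3x3 rotation matrix whose columns are the frame's x, y, z axes.
In Python, from rig import robot, eoat, solver, camera, workorder gives the robot as it stands. The module is installed in compiled form; this text tells all that it offers. Calls block until the motion is done:
- robot.movep(position, orientation): joint-space move of the TCP to a pose.
- robot.move_linear(position, frame=None, speed=0.15): straight line of the TCP; frame=None keeps the orientation; speed is the mean speed in m/s.
- robot.set_joints(angles): joint-space move.
- eoat.gripper_to(opening, grip_force=None): opening from 0.0 (shut) to 1.0 (fully open); grip_force is the grip in N (None keeps the last); returns when the fingers have stopped.
- robot.wait(seconds).
- solver.solve_ik(position, orientation): joint angles nearest the present ones, or None.
- robot.state(): the state.
- camera(name): name is "side" or "top"; returns a dict with "image" (400x640x3 uint8, red, green, blue), "camera_matrix" (3x3 intrinsics, pixels), "world_to_cam" (4x4, takes a point from world to camera coordinates). Camera axes: x right, y down, z forward; pixel columns grow to the right and rows downward; lengths in m; the calibration is good to about 2 mm. A picture is of the moment at which its call begins. There is no depth.
A pose or a line that the arm cannot do raises robot.MotionError and nothing moves.
- workorder.job_done(): hands the job in, once; it reports no verdict.
The state is a dict: "clock": time; "q": joint angles; "qd": joint speeds; "joint_efforts": joint torques, N m; "eef_pos": TCP position; "ee_rot": TCP orientation; "contact_force": force on the tool from outside, world axes, zero at the start; "moment": the same for the moment, N m; "width": opening from 0.0 (shut) to 1.0 (fully open).
Only numpy, scipy, OpenCV 4.12 (cv2) and the standard library are available. Lean on these libraries where they do the work, as an engineer would, in place of code of your own. Each camera call takes 0.05 s, during which the arm holds its last target.

## Task

Put the red-lidded seasoning canister back into the narrow gap in the middle of the row in the rack, two canisters on each side of it: push it in from the front, nudging its neighbours apart, until it stands fully home against the rear rail like the others. Slide the blue end stop up so that the row is closed up snugly with no gaps left. Every canister must stay upright and stand straight in the row, and everything else on the table stays where it is.

Things in the scene. Friction and masses are not known exactly. Their poses are not given: they have to be found in the camera images.
- red_jar: red-lidded white canister, 250 to 490 g, standing loose before the rack on one side. Oval in plan: 110 long (its x), 44 wide (its y), both ends fully round (radius 22), so its nose wedges between neighbours. Smooth: friction about 0.2. Body with lid 104 high; on the lid a central block grip 30 (x) by 24 (y), from 104 to 134 above the underside. Origin: centre of the underside; z up.
- jar_white: seasoning canister of the row, white with a grey lid; same shape, size and axes as red_jar. 280 to 420 g. Stands loose on the table in the rack with its rear end near the rail; the four lid colours stand in any order.
- jar_green: seasoning canister of the row, white with a green lid; same shape, size and axes as red_jar. 280 to 420 g. Stands loose on the table in the rack with its rear end near the rail; the four lid colours stand in any order.
- jar_blue: seasoning canister of the row, white with a blue lid; same shape, size and axes as red_jar. 280 to 420 g. Stands loose on the table in the rack with its rear end near the rail; the four lid colours stand in any order.
- jar_yellow: seasoning canister of the row, white with a yellow lid; same shape, size and axes as red_jar. 280 to 420 g. Stands loose on the table in the rack with its rear end near the rail; the four lid colours stand in any order.
- rack: fixed, open in front and on top, no floor. x: front to rear, y: left along the row; origin on the table. Rear rail face x=+55, 65 high: a canister fully home has its origin at x=0, long axis along x. Left cheek face y=+128, 95 high. Pairs of canisters left and right of a 10 to 26 gap near y=+15; 2 to 14 play beside each, more at the stop. Five closed up: 220 wide, middle one at y=+18.
- end_stop (a joint): blue end stop at the row's right, sliding along rack +y, in m. 0 = fully open, inner face at rack y=-128 mm (then -128 mm + value); starts at 0 to 0.012; reads 0.036 with five canisters closed up. Takes about 2.5 N alone, 4 to 8 N shoving the row; stays where left. Plate 105 (x) by 8 (y) mm, 5 to 100 high.
- end_stop_tab (a point): centre of the black upright tab that sticks up from a bracket on the outer side of the end stop: 40 (rack x) by 16 (rack y) by 34 high, from 100 to 134 above the table; centre 46 outside the stop's inner face, free on both sides and above. Axes as the rack's.
- sauce_bottle: amber bottle with a red cap, 64 across, 165 high, standing on the other side from red_jar; to be left alone. Origin: centre of the underside.
- bowl: white bowl 130 across, 55 high, at the right behind the rack; to be left alone. Origin: centre of the underside.
- spoon: spoon with a dark handle, 200 long, lying at the left behind the rack; to be left alone. Origin: about its middle.
- mill: dark wooden pepper mill, 56 across, 142 high, at the left of the rack; to be left alone. Origin: centre of the underside.

How it is judged:
On the way:
1. the red-lidded canister stands in the middle of the row, home against the rear rail (x of red_jar in the frame of rack between -0.01 and 0.01 m and angle between red_jar's own z axis and vertical below 0.08 rad and height (world z) of red_jar below 0.006 m and angle between the x axis of red_jar and the x axis of rack, either way round below 0.12 rad and linear speed of red_jar below 0.02 m/s and y of red_jar in the frame of rack between -0.035 and 0.045 m), for 0.2 s.
At the end, for the whole second after the job is handed in: The red canister is the middle one of the row (rack y 9 to 27 mm); all five stand on the table, upright (0.08 rad), in line with the rack (0.12 rad), within 10 mm of home, at rest; the end stop is within 7 mm of closing the row fully (joint above 0.029) (x of red_jar in the frame of rack between -0.01 and 0.01 m and angle between each of red_jar, jar_white, jar_green, jar_blue, jar_yellow's own z axis and vertical below 0.08 rad and height (world z) of each of red_jar, jar_white, jar_green, jar_blue, jar_yellow below 0.006 m and angle between the x axis of each of red_jar, jar_white, jar_green, jar_blue, jar_yellow and the x axis of rack, either way round below 0.12 rad and linear speed of each of red_jar, jar_white, jar_green, jar_blue, jar_yellow below 0.02 m/s and y of red_jar in the frame of rack between 0.009 and 0.027 m and x of jar_white in the frame of rack between -0.01 and 0.01 m and y of jar_white in the frame of rack between -0.12 and 0.12 m and x of jar_green in the frame of rack between -0.01 and 0.01 m and y of jar_green in the frame of rack between -0.12 and 0.12 m and x of jar_blue in the frame of rack between -0.01 and 0.01 m and y of jar_blue in the frame of rack between -0.12 and 0.12 m and x of jar_yellow in the frame of rack between -0.01 and 0.01 m and y of jar_yellow in the frame of rack between -0.12 and 0.12 m and value of joint end_stop above 0.029 m); the robot touches nothing.
It fails at once if a canister of the row is toppled (tilted more than 0.35 rad) (angle between any of jar_white, jar_green, jar_blue, jar_yellow's own z axis and vertical above 0.35 rad).
It fails at once if the red canister is toppled (tilted more than 0.6 rad) (angle between red_jar's own z axis and vertical above 0.6 rad).
It fails at once if another thing on the table is displaced by more than 40 mm (distance of any of sauce_bottle, bowl, spoon, mill from where it was at the start of the episode above 0.04 m).
It also fails if it takes over 64 s, if anything falls off the work surface, if the arm or the gripper's body presses on something with over 40 N, if the wrist force passes 120 N, or if a joint passes its speed limit or range.

## Working session

There is one attempt and no reset: what is moved stays moved. The work goes in short steps, each a Python script; the robot and the scene stay as the last script left them, time stands still between calls to the robot, and variables do not carry over. Pictures are saved under pics/ and viewed, and the job is handed in when it is done.

```bash
mkdir -p pics
python3 - <<'E'
from rig import robot, camera
import cv2,numpy as np
s=robot.state();print(s['clock'],s['eef_pos'],s['ee_rot'],s['width'],robot.grip_point_offset)
for n in("top","side"):
    c=camera(n);cv2.imwrite(f"pics/{n}0.png",c["image"][:,:,::-1]);np.savez(f"{n}0.npz",**c);print(c["camera_matrix"],c["world_to_cam"])
E
```

```text
0.0 [0.21272811 0.64012461 0.2047912 ] [[-3.02876336e-04 -9.48983451e-01  3.15325732e-01]
 [-1.26784472e-03  3.15325857e-01  9.48982611e-01]
 [-9.99999150e-01 -1.12359689e-04 -1.29866840e-03]] 0.9947602256217378 -0.0188
[[477.70052847   0.         325.20783074]
 [  0.         477.70052847 201.18697965]
 [  0.           0.           1.        ]] [[-0.01253553 -0.99987969 -0.00913578  0.04569487]
 [-0.99477436  0.01339631 -0.10121519  0.58340697]
 [ 0.1013254   0.00781925 -0.99482261  1.33269525]
 [ 0.          0.          0.          1.        ]]
[[455.34516997   0.         315.41877729]
 [  0.         455.34516997 188.8992645 ]
 [  0.           0.           1.        ]] [[ 0.88891659 -0.45806104  0.00271542 -0.49026602]
 [-0.26431416 -0.51775351 -0.81367643  0.2360735 ]
 [ 0.37411939  0.72257275 -0.58131171  1.11907165]
 [ 0.          0.          0.          1.        ]]
```

View pics/top0.png

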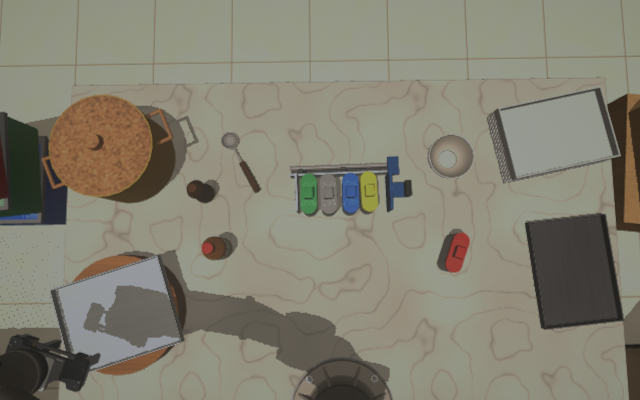

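View pics/side0.png

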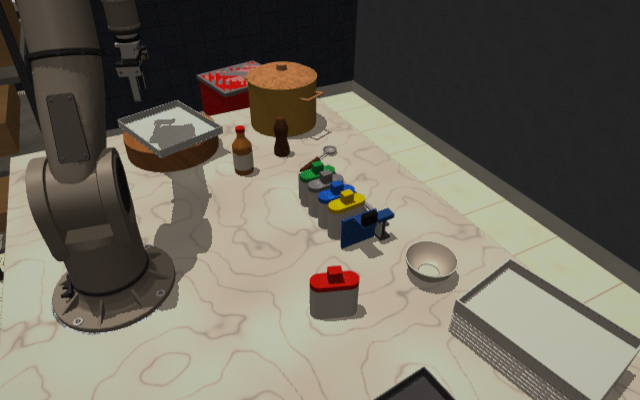

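```bash
cat > vis.py <<'E'
import cv2,numpy as np
def ray_plane(c,uv,z):
    K=c["camera_matrix"];T=c["world_to_cam"];R=T[:3,:3];t=T[:3,3]
    uv=np.atleast_2d(np.asarray(uv,float));d=np.c_[(uv-K[:2,2])/K[0,0],np.ones(len(uv))]@R
    o=-R.T@t; s=(z-o[2])/d[:,2]; return o+d*s[:,None]
def proj(c,p):
    K=c["camera_matrix"];T=c["world_to_cam"];p=np.atleast_2d(p)@T[:3,:3].T+T[:3,3];q=p@K.T;return q[:,:2]/q[:,2:]
HUE={"red":[(0,8),(172,180)],"green":[(45,80)],"blue":[(105,120)],"yellow":[(24,35)]}
def mask(c,col,box=None):
    h=cv2.cvtColor(c["image"],cv2.COLOR_RGB2HSV);m=np.zeros(h.shape[:2],bool)
    for a,b in HUE[col]: m|=(h[...,0]>=a)&(h[...,0]<=b)
    m&=(h[...,1]>120)&(h[...,2]>50)
    if box:
        k=np.zeros_like(m);u0,v0,u1,v1=box;k[v0:v1,u0:u1]=1;m&=k
    n,l,st,ce=cv2.connectedComponentsWithStats(m.astype(np.uint8))
    i=1+np.argmax(st[1:,4]);return l==i
def lid(c,col,box=None):
    m=mask(c,col,box)
    v,u=np.nonzero(m);P=ray_plane(c,np.c_[u,v],0.104)[:,:2]
    r=cv2.minAreaRect((P*1000).astype(np.float32))
    mu=P.mean(0);C=np.cov((P-mu).T);w,V=np.linalg.eigh(C);a=V[:,1];
    if a[0]<0:a=-a
    return mu,np.degrees(np.arctan2(a[1],a[0])),r,m.sum()
E
python3 - <<'E'
import numpy as np,cv2
from vis import *
c=dict(np.load("top0.npz"))
for col,b in [("red",(420,220,500,290)),("green",(280,160,400,220)),("blue",(338,165,363,220)),("yellow",(280,160,400,220))]:
    print(col,lid(c,col,b))
im=c["image"][150:290,280:480,::-1];cv2.imwrite("pics/crop0.png",cv2.resize(im,None,fx=4,fy=4,interpolation=cv2.INTER_NEAREST))
E
```

```text
red (array([ 0.43547579, -0.31076407]), np.float64(-20.39726024808355), ((436.12640380859375, -311.1075439453125), (44.17325973510742, 108.13128662109375), 69.46273803710938), np.int64(614))Traceback (most recent call last):
  File "<stdin>", line 5, in <module>
  File "vis.py", line 18, in lid
    m=mask(c,col,box)
  File "vis.py", line 16, in mask
    i=1+np.argmax(st[1:,4]);return l==i
        ~~~~~~~~~^^^^^^^^^^
    return _wrapfunc(a, 'argmax', axis=axis, out=out, **kwds)
    return bound(*args, **kwds)
ValueError: attempt to get argmax of an empty sequence
```

```bash
sed -i 's/"green":\[(45,80)\]/"green":[(45,90)]/; s/(105,120)/(95,125)/' vis.py
python3 - <<'E'
import numpy as np,cv2
from vis import *
c=dict(np.load("top0.npz"))
im=c["image"][150:290,280:480,::-1];cv2.imwrite("pics/crop0.png",cv2.resize(im,None,fx=4,fy=4,interpolation=cv2.INTER_NEAREST))
h=cv2.cvtColor(c["image"],cv2.COLOR_RGB2HSV);print([h[v,u] for u,v in [(309,180),(329,180),(351,180),(370,180)]])
for col,b in [("green",(280,160,400,220)),("blue",(338,171,363,220)),("yellow",(280,160,400,220))]:
  try:  print(col,lid(c,col,b))
  except Exception as e: print(e)
E
```

```text
[array([ 63, 113, 126], dtype=uint8), array([ 18,  26, 118], dtype=uint8), array([109, 148, 148], dtype=uint8), array([ 31, 149, 154], dtype=uint8)]
attempt to get argmax of an empty sequence
blue (array([ 0.59889591, -0.03057679]), np.float64(-0.1258160486024852), ((599.25927734375, -31.089122772216797), (40.552162170410156, 106.05760192871094), 89.06578063964844), np.int64(568))
yellow (array([ 0.60202106, -0.07977391]), np.float64(2.2287383098003595), ((601.4185180664062, -79.81216430664062), (106.78065490722656, 44.08992385864258), 2.711521863937378), np.int64(600))
```

View pics/crop0.png

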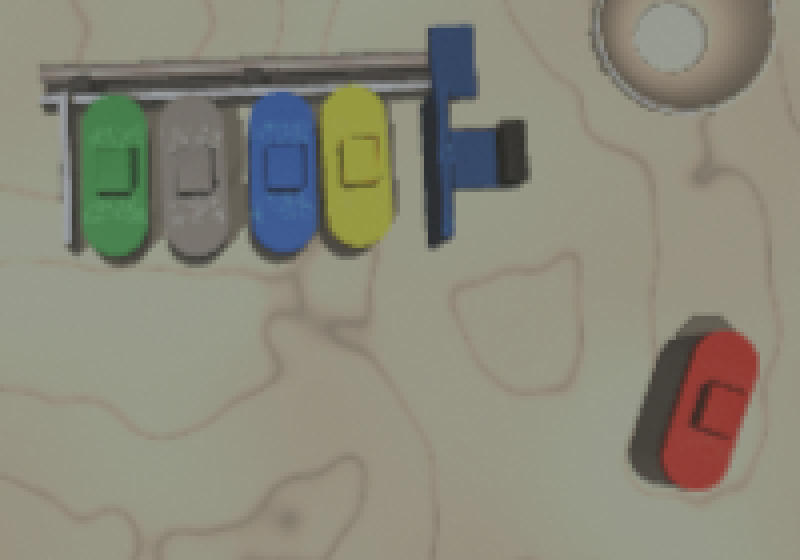

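```bash
sed -i 's/>120)/>90)/' vis.py
python3 - <<'E'
import numpy as np,cv2
from vis import *
c=dict(np.load("top0.npz"))
im=c["image"][150:225,285:415,::-1];cv2.imwrite("pics/crop1.png",cv2.resize(im,None,fx=6,fy=6,interpolation=cv2.INTER_CUBIC))
for col,b in [("green",(280,160,400,220)),("blue",(338,171,363,220)),("yellow",(280,160,400,220)),("red",(420,220,500,290))]:
  print(col,lid(c,col,b))
E
```

```text
green (array([0.59800259, 0.08279265]), np.float64(0.49270965354296864), ((598.08837890625, 82.34593200683594), (40.63460922241211, 106.14075469970703), 89.57575225830078), np.int64(561))
blue (array([ 0.59957265, -0.03017819]), np.float64(0.4106232072212661), ((599.2840576171875, -29.76055335998535), (43.293487548828125, 106.06148529052734), 89.07791900634766), np.int64(610))
yellow (array([ 0.602023  , -0.07988952]), np.float64(1.9749110433904131), ((602.669677734375, -79.70861053466797), (45.8873176574707, 108.79025268554688), 88.85960388183594), np.int64(630))
red (array([ 0.43576149, -0.31107753]), np.float64(-20.198095260299134), ((436.18011474609375, -311.0151672363281), (45.87045669555664, 109.53256225585938), 69.27630615234375), np.int64(669))
```

View pics/crop1.png

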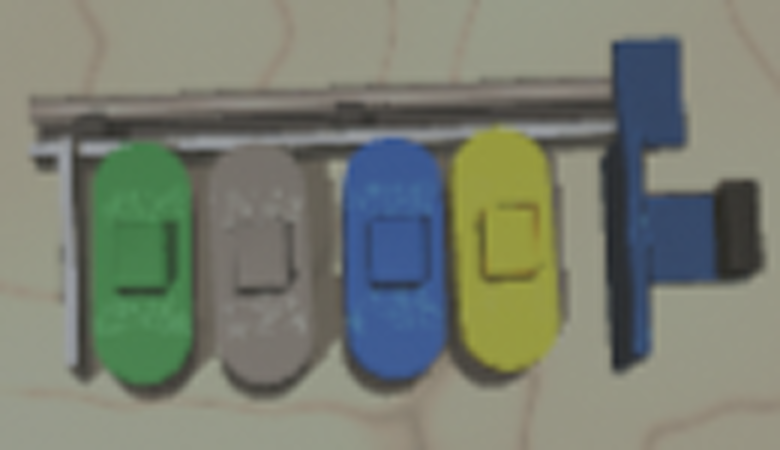

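Run:
```python
import numpy as np,cv2
from vis import *
c=dict(np.load("top0.npz"))
f=lambda pts,z:ray_plane(c,[(285+x/6,150+y/6) for x,y in pts],z)[:,:2].round(4)
r=f([(32,160),(612,138)],.065);d=r[1]-r[0];print("rail",r,"ang of rack y-90",np.degrees(np.arctan2(d[0],-d[1])))
print("cheek inner top",f([(75,165),(79,368)],.095))
print("stop inner top",f([(628,152),(635,352)],.1))
print("tab c",f([(740,228),(722,182),(722,277),(759,182),(757,275)],.134))
print("grey",f([(263,265),(262,148),(266,384),(213,265),(314,265)],.104))
```

```text
rail [[ 0.6506  0.1344]
 [ 0.6571 -0.1357]] ang of rack y-90 1.378566078738579
cheek inner top [[0.6433 0.1124]
 [0.5507 0.1112]]
stop inner top [[ 0.645  -0.1384]
 [ 0.5541 -0.1392]]
tab c [[ 0.6053 -0.1823]
 [ 0.6258 -0.175 ]
 [ 0.5838 -0.1737]
 [ 0.6256 -0.1912]
 [ 0.5845 -0.1891]]
grey [[0.5953 0.0275]
 [0.6485 0.0272]
 [0.5416 0.0269]
 [0.5956 0.05  ]
 [0.595  0.0046]]
```

```bash
cat > cfg.py <<'E'
import numpy as np
RO=np.array([.599,-.016]);RT=.022
def R(a,s=1):
    z=s*np.array([np.cos(a),np.sin(a),0]);x=np.array([0,0,-1.]);return np.column_stack([x,np.cross(z,x),z])
def rk(x,y):
    c,s=np.cos(RT),np.sin(RT);return RO+np.array([c*x-s*y,s*x+c*y])
def tor(p):
    d=np.asarray(p[:2])-RO;c,s=np.cos(RT),np.sin(RT);return np.array([c*d[0]+s*d[1],-s*d[0]+c*d[1]])
E
python3 - <<'E'
from rig import robot,solver
from cfg import *
ra=np.radians(-20.3)
for s in(1,-1):
  for n,p,a in [("above",(.436,-.311,.22),ra),("grasp",(.436,-.311,.108),ra),("lift",(.436,-.311,.125),ra),("pre",(*rk(-.16,.015),.125),RT),("home",(*rk(0,.015),.108),RT),("stop",(*rk(0,-.2),.11),RT)]:
    q=solver.solve_ik(p,R(a,s));print(s,n,None if q is None else np.round(q,2))
E
```

```text
1 above [-0.35  0.29  1.03  1.94 -0.28  1.07  0.45]
1 grasp [-0.29  0.51  1.03  2.05 -0.57  0.89  0.7 ]
1 lift [-0.29  0.47  1.03  2.04 -0.51  0.91  0.66]
1 pre [-0.86  0.17  0.81  2.23 -0.18  0.8   0.09]
1 home [-0.63  0.49  0.69  1.9  -0.39  0.89  0.28]
1 stop [-0.46  0.72  1.06  1.81 -0.73  1.05  0.9 ]
-1 above [-0.46  0.39  1.23  1.95 -0.41  1.1  -2.55]
-1 grasp [-0.38  0.64  1.22  2.05 -0.74  0.98 -2.27]
-1 lift [-0.39  0.6   1.22  2.04 -0.69  0.99 -2.31]
-1 pre [-1.22  0.42  1.35  2.24 -0.55  0.88 -2.64]
-1 home [-0.92  0.76  1.21  1.91 -0.83  1.08 -2.48]
-1 stop [-0.52  0.83  1.2   1.81 -0.86  1.14 -2.13]
```

Run:
```python
from rig import robot,eoat,camera
from cfg import *
import cv2
ra=np.radians(-20.3)
robot.movep((.436,-.311,.22),R(ra))
s=robot.state();print(s['clock'],s['eef_pos'])
robot.move_linear((.436,-.311,.109),speed=.1)
s=robot.state();print(s['clock'],s['eef_pos'],s['contact_force'])
eoat.gripper_to(0.0,40)
s=robot.state();print(s['clock'],s['eef_pos'],s['contact_force'],s['width']*.094)
robot.move_linear((.436,-.311,.124),speed=.05)
s=robot.state();print(s['clock'],s['contact_force'],s['width']*.094)
for n in("side","top"):
    c=camera(n);cv2.imwrite(f"pics/{n}1.png",c["image"][:,:,::-1])
```

```text
3.5083 [ 0.4364383  -0.31047744  0.21993003]
4.7667 [ 0.4362949  -0.31119781  0.10949671] [-0.04761455 -0.1197192   0.27812188]
5.7667 [ 0.43603246 -0.31099296  0.10897813] [ 0.03234424  0.3203228  -1.01624524] 0.029679652669021363
6.2167 [ 0.14619594  0.86256487 -4.01562541] 0.02996473709820218
```

View pics/side1.png

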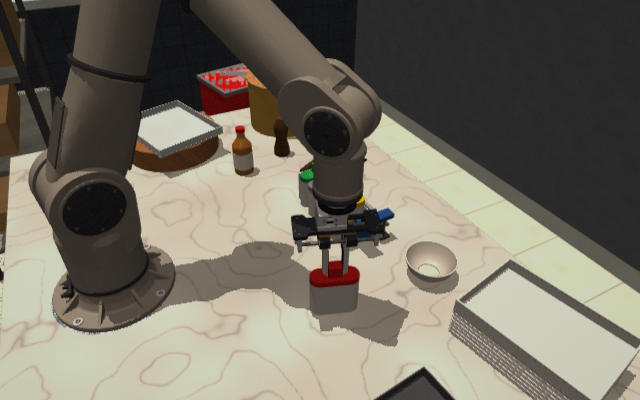

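The side view shows the red jar held by its block at (333,275) and lifted upright. The measured weight is about 4 N. Next I move it in front of the gap and push it in, watching the force.

Run:
```python
from rig import robot,eoat,camera
from cfg import *
import cv2
Y=.0145
robot.move_linear((*rk(-.15,Y),.124),R(RT),speed=.15)
robot.move_linear((*rk(-.15,Y),.1102),speed=.05)
s=robot.state();f0=np.array(s['contact_force']);print(s['clock'],s['eef_pos'],f0)
for x in np.r_[-.11,np.arange(-.10,-.059,.01)]:
    robot.move_linear((*rk(x,Y),.1102),speed=.05)
    s=robot.state();print(round(s['clock'],2),np.round(tor(s['eef_pos'])*1e3,1),np.round(s['contact_force']-f0,1),np.round(s['moment'],2))
    if abs(np.array(s['contact_force'])-f0).max()>30:break
for n in("side","top"):
    c=camera(n);cv2.imwrite(f"pics/{n}2.png",c["image"][:,:,::-1])
im=cv2.imread("pics/top2.png")[140:240,280:420];cv2.imwrite("pics/crop2.png",cv2.resize(im,None,fx=5,fy=5,interpolation=cv2.INTER_CUBIC))
```

```text
8.9333 [ 0.44842642 -0.00511589  0.10975157] [-0.08643042  0.24421748 -3.79482291]
9.88 [-110.3   14.4] [ 0.4 -0.  -0.5] [-0.04  0.11  0.01]
10.23 [-99.7  14.4] [-0.   0.7  0.4] [-0.08  0.15  0.02]
10.58 [-89.7  14.4] [0.4 0.3 0. ] [-0.09  0.08 -0.03]
10.93 [-79.6  14.4] [-0.5 -0.4  0.8] [-0.03  0.1   0.  ]
11.28 [-69.6  14.5] [0.3 0.9 0.4] [0.14 0.09 0.02]
11.63 [-59.6  14.4] [-0.1  1.3  0.3] [ 0.07  0.01 -0.04]
```

View pics/crop2.png

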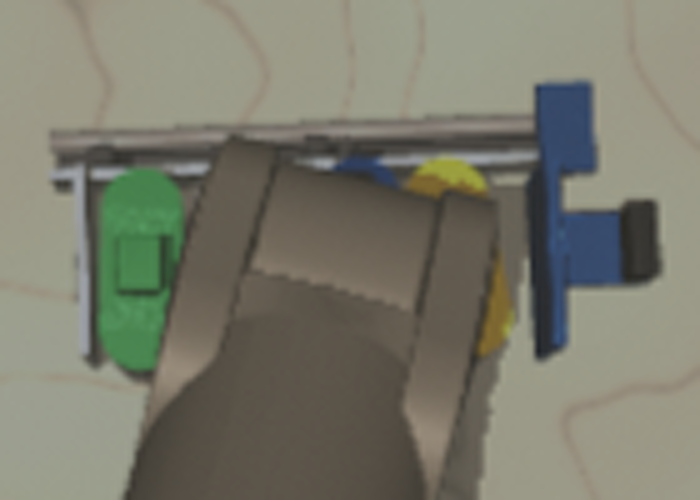

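View pics/side2.png

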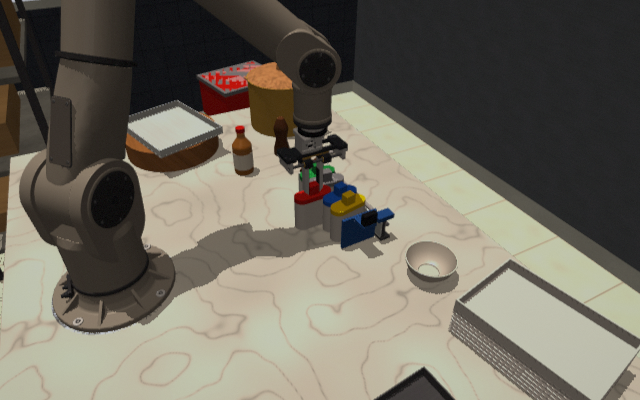

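Run:
```python
from rig import robot,eoat,camera
from cfg import *
import cv2
Y=.0145
f0=np.array([0,0,-3.8])
for x in np.r_[np.arange(-.05,-.011,.01),np.arange(-.01,.0031,.002)]:
    robot.move_linear((*rk(x,Y),.1098),speed=.04)
    s=robot.state();d=s['contact_force']-f0;print(round(s['clock'],2),np.round(tor(s['eef_pos'])*1e3,1),np.round(d,1),np.round(s['moment'],2))
    if abs(d).max()>12:break
for n in("side","top"):
    c=camera(n);cv2.imwrite(f"pics/{n}3.png",c["image"][:,:,::-1])
im=cv2.imread("pics/side3.png")[140:260,270:420];cv2.imwrite("pics/crop3s.png",cv2.resize(im,None,fx=5,fy=5,interpolation=cv2.INTER_CUBIC))
```

```text
12.13 [-49.7  14.4] [0.  0.3 0.2] [0.09 0.1  0.03]
12.53 [-39.7  14.4] [0.3 0.5 0.3] [0.1  0.15 0.08]
12.93 [-29.7  14.5] [ 0.2  0.9 -0.6] [0.13 0.12 0.03]
13.33 [-19.7  14.5] [-0.2  1.7  0.3] [0.26 0.12 0.05]
13.73 [-9.7 14.3] [0.4 0.6 1.2] [-0.04  0.07  0.01]
13.98 [-7.9 14.4] [0.8 0.1 0.4] [-0.09  0.11  0.02]
14.23 [-5.8 14.4] [ 0.  -0.2 -0.6] [-0.1   0.07  0.06]
14.48 [-3.8 14.5] [-0.2  0.1 -0.2] [-0.12  0.08 -0.05]
14.73 [-1.8 14.5] [0.9 0.4 1. ] [-0.05  0.02 -0.01]
14.98 [ 0.2 14.5] [-0.4 -0.1 -0. ] [-0.04  0.05 -0.05]
15.23 [ 2.2 14.5] [1.  0.3 0.4] [-0.07 -0.   -0.02]
```

View pics/crop3s.png

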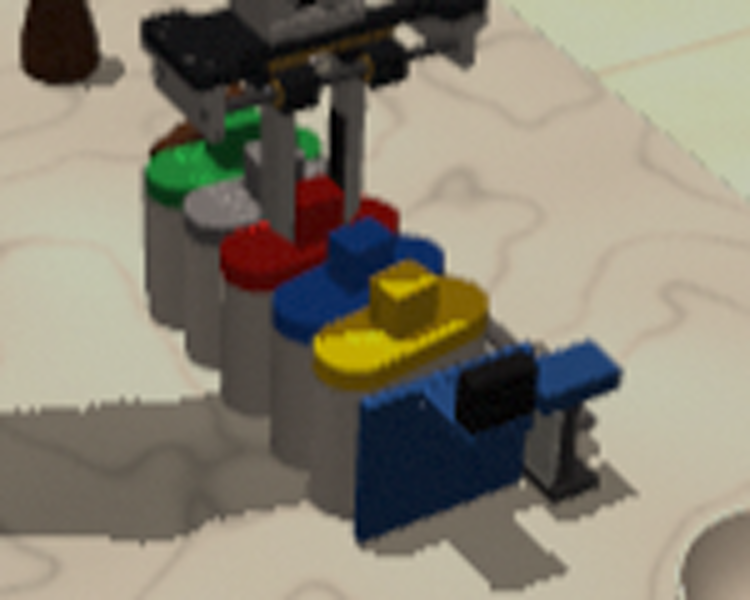

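View pics/top3.png

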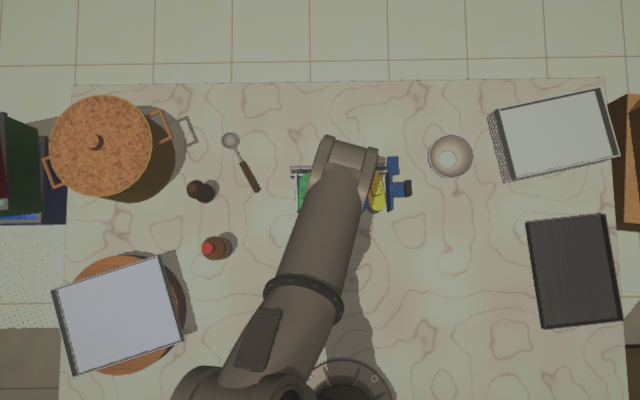

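The side view shows the red jar between grey and blue, with its block at crop (320,205). It isn't touching the rail yet, so I keep pushing in small steps until I feel contact.

Run:
```python
from rig import robot,eoat,camera
from cfg import *
import cv2
f0=np.array([0,0,-3.8]);Y=.0145
for x in np.arange(.0035,.0125,.001):
    robot.move_linear((*rk(x,Y),.1098),speed=.02)
    robot.wait(.1)
    s=robot.state();d=s['contact_force']-f0;print(round(s['clock'],2),np.round(tor(s['eef_pos'])*1e3,1),np.round(d,1))
    if d[0]<-5:break
```

```text
15.68 [ 3.6 14.5] [ 0.9 -0.3  0.3]
16.03 [ 4.5 14.5] [-0.5 -1.1 -0.2]
16.38 [ 4.7 14.5] [-4.9 -0.7  0.9]
16.73 [ 4.9 14.5] [-8.7  0.   2.5]
```

Run:
```python
from rig import robot,eoat,camera
from cfg import *
import cv2
from vis import *
robot.move_linear((*rk(.0046,.0145),.1088),speed=.02)
s=robot.state();print(s['contact_force'],s['eef_pos'])
eoat.gripper_to(0.55,40)
p=s['eef_pos']
robot.move_linear((p[0],p[1],.18),speed=.1)
robot.movep((*rk(0,-.21),.19),R(RT))
s=robot.state();print(s['clock'],s['eef_pos'])
for n in("side","top"):
    c=camera(n);cv2.imwrite(f"pics/{n}4.png",c["image"][:,:,::-1]);np.savez(f"{n}4.npz",**c)
im=cv2.imread("pics/top4.png")[140:240,280:420];cv2.imwrite("pics/crop4.png",cv2.resize(im,None,fx=5,fy=5,interpolation=cv2.INTER_CUBIC))
im=cv2.imread("pics/side4.png")[140:260,270:420];cv2.imwrite("pics/crop4s.png",cv2.resize(im,None,fx=5,fy=5,interpolation=cv2.INTER_CUBIC))
```

```text
[-3.69516253  0.32283274  1.7782025 ] [ 0.60324429 -0.00142485  0.10897879]
19.3 [ 0.60389177 -0.22453517  0.18941909]
```

View pics/crop4.png

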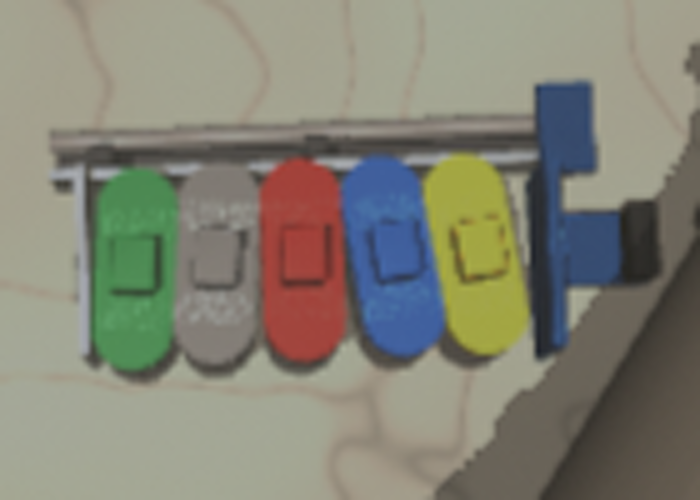

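View pics/crop4s.png

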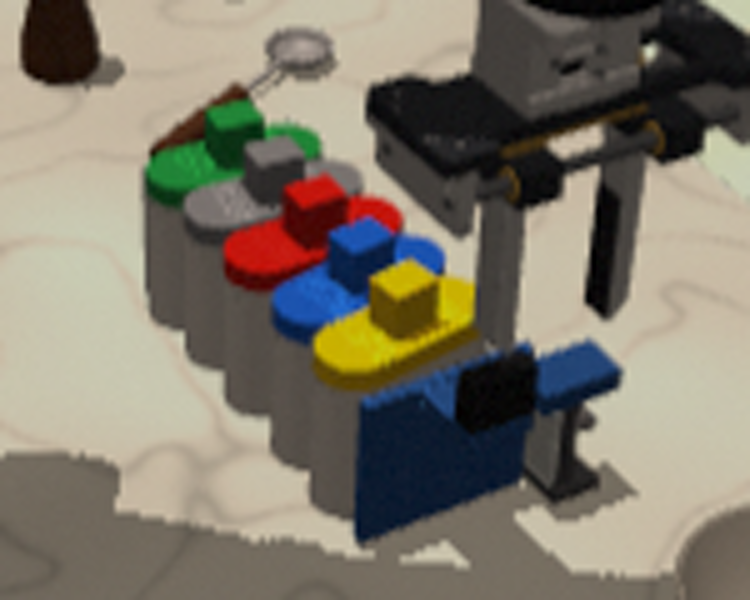

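All five are in the row. Blue and yellow are slightly skewed, and the tab is at crop (640,240). Next I push the stop closed.

Run:
```python
from rig import robot,eoat,camera
from cfg import *
import cv2
eoat.gripper_to(0.0,40)
robot.move_linear((.6045,-.2245,.112),speed=.1)
robot.wait(.1)
s=robot.state();f0=np.array(s['contact_force']);print(s['clock'],s['eef_pos'],f0)
y=-.2245
while y<-.158:
    st=.004 if y<-.185 else .0015
    y+=st;robot.move_linear((.6045,y,.112),speed=.03)
    s=robot.state();d=s['contact_force']-f0;print(round(s['clock'],2),round(s['eef_pos'][1]*1e3,1),np.round(d,1))
    if d[1]<-16:break
robot.wait(.3);print(robot.state()['contact_force']-f0)
for n in("side","top"):
    c=camera(n);cv2.imwrite(f"pics/{n}5.png",c["image"][:,:,::-1]);np.savez(f"{n}5.npz",**c)
im=cv2.imread("pics/top5.png")[140:240,280:420];cv2.imwrite("pics/crop5.png",cv2.resize(im,None,fx=5,fy=5,interpolation=cv2.INTER_CUBIC))
im=cv2.imread("pics/side5.png")[140:260,270:420];cv2.imwrite("pics/crop5s.png",cv2.resize(im,None,fx=5,fy=5,interpolation=cv2.INTER_CUBIC))
```

```text
21.325 [ 0.60492715 -0.22465381  0.1127259 ] [-0.39022303 -0.64456224  0.34381756]
21.61 -220.1 [ 0.1  1.7 -0.6]
21.89 -216.2 [ 0.5  0.3 -0.5]
22.18 -212.2 [ 1.5  0.4 -0.5]
22.46 -208.2 [ 0.3  1.4 -0.1]
22.74 -204.2 [-0.9  0.7 -1. ]
23.02 -200.2 [-0.7  0.2 -0.2]
23.31 -196.3 [ 0.2 -0.1 -0.5]
23.59 -192.1 [-0.2  0.9 -0.2]
23.88 -188.1 [ 0.7  1.4 -0.7]
24.16 -184.2 [-0.4  0.2  0.9]
24.41 -183.0 [ 0.  -1.7  0.2]
24.66 -181.5 [-1.4 -2.3  0.1]
24.91 -179.9 [-1.4 -2.5 -0.4]
25.16 -178.3 [-1.6 -2.3 -0.4]
25.41 -176.8 [-2.2 -2.6 -0.9]
25.66 -175.5 [-2.2 -4.1 -0.4]
25.91 -174.3 [-1.3 -5.2 -1.2]
26.16 -172.9 [-1.1 -6.4 -0.6]
26.41 -171.4 [-1.7 -4.8 -0.8]
26.66 -169.9 [-2.6 -5.6 -0.9]
26.91 -168.8 [-3.  -6.9 -0.9]
27.16 -168.7 [ -0.3 -13.1  -5.8]
27.41 -168.7 [  1.1 -19.6  -8.4]
[  1.22675358 -20.11500924  -9.6515509 ]
```

View pics/crop5.png

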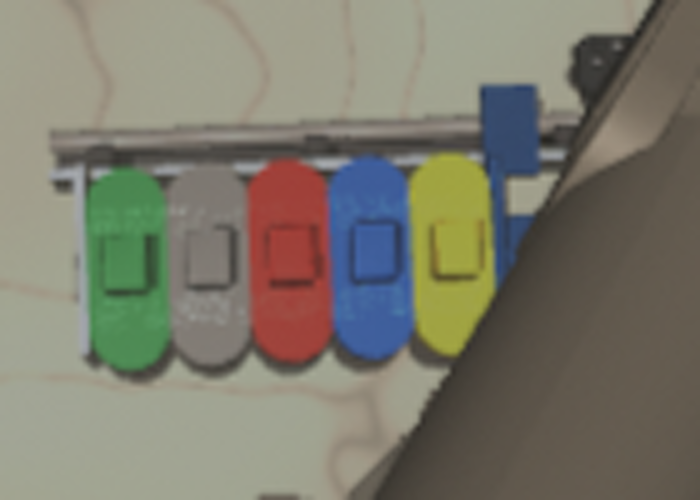

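View pics/crop5s.png

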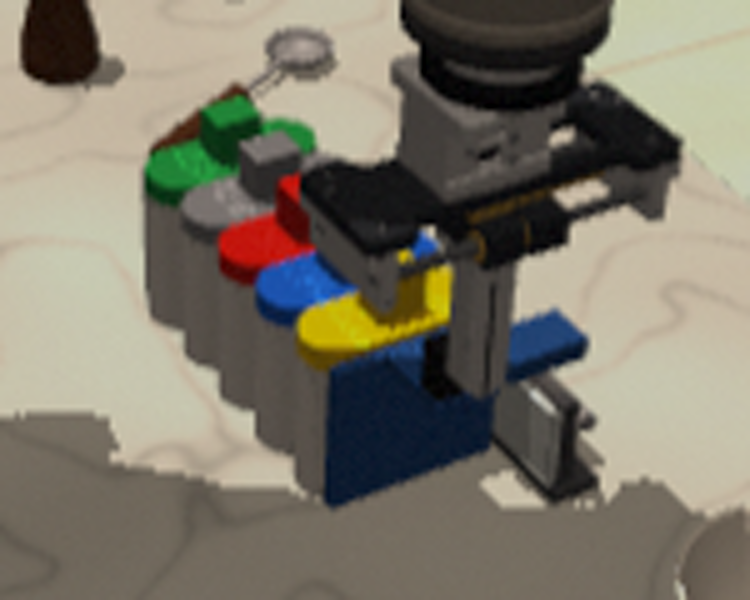

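The row is closed up tight, and the force jumped to 20 N at the end of the push. Now I retract and measure.

Run:
```python
from rig import robot,eoat,camera
from cfg import *
import cv2
from vis import *
robot.move_linear((.6045,-.215,.112),speed=.08)
robot.move_linear((.6045,-.215,.2),speed=.12)
robot.movep((.45,-.40,.25),R(RT))
robot.wait(.3)
s=robot.state();print(s['clock'],s['contact_force'])
for n in("side","top"):
    c=camera(n);cv2.imwrite(f"pics/{n}6.png",c["image"][:,:,::-1]);np.savez(f"{n}6.npz",**c)
for col,b in [("green",(280,160,400,220)),("blue",(340,171,366,220)),("yellow",(280,160,400,220)),("red",(320,160,360,220))]:
  m,a,r,n=lid(c,col,b);print(col,tor(m)*1e3,tor(np.array(r[0])/1e3)*1e3,r[1],a-np.degrees(RT))
im=cv2.imread("pics/top6.png")[140:240,280:420];cv2.imwrite("pics/crop6.png",cv2.resize(im,None,fx=5,fy=5,interpolation=cv2.INTER_CUBIC))
```

```text
30.7333 [0.15192387 0.60836384 1.01332753]
green [  1.74303659 108.40131299] [  1.54184038 108.0975417 ] (106.57669067382812, 41.09971237182617) 0.33968037905356185
blue [  3.54952158 -23.73428101] [  3.68517694 -23.83524071] (109.15498352050781, 41.26708221435547) 0.2816258201500055
yellow [  3.54997038 -68.01482575] [  3.62531884 -68.28484296] (111.61653137207031, 42.40072250366211) -0.11057830451766426
red [ 2.63942425 20.4522943 ] [ 2.62097297 20.46127172] (109.44280242919922, 43.08218765258789) 0.18462842309928962
```

View pics/crop6.png

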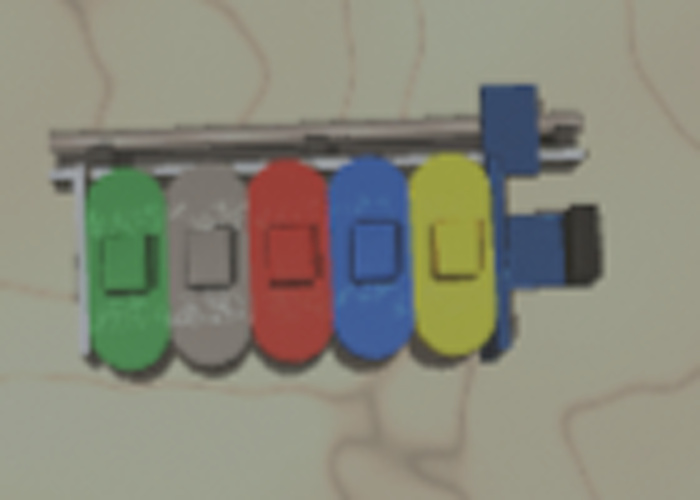

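View pics/side6.png

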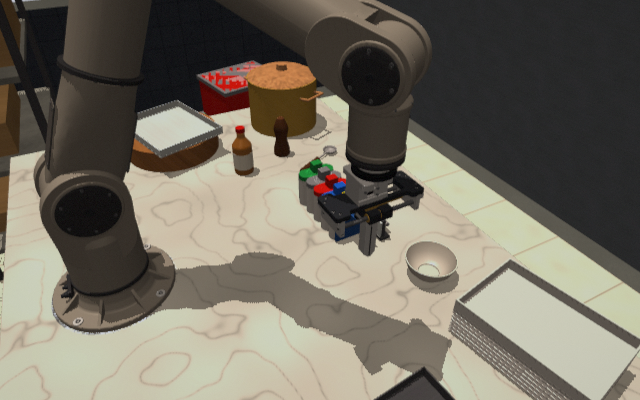

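```bash
python3 -c "
from rig import workorder,robot
workorder.job_done();print(robot.state()['clock'])"
```

```text
the job is handed in; nothing more can be done
the job is handed in; nothing more can be done
```

The red canister is back in the middle of the row, the end stop is closed up, and the job was handed in at about 31 s. No verdict was reported.

I gripped the red canister by its lid block, carried it in front of the gap and pushed it in until it met the rear rail. I then released it and slid the end stop along with the closed fingers until the row went solid, at about 20 N.

**Last checks, from the top view after the arm had retracted:**
- **Spacing:** the four coloured lids sit as they would at an even 44 mm spacing, with no visible gaps. I placed the grey canister only by eye, in its slot between green and red.
- **Angle:** those four lids are within 0.4° of the rack direction.
- **Home position:** they measured 1.5 to 3.7 mm from home in the rack frame I estimated.
- **Red canister:** it measured y = 20.5 mm against a nominal 18 mm. My estimated rack frame seems to be off by about 2 mm.
- **End stop:** I did not read the joint value directly. I take it to be about 0.036 from the solid contact and the closed row.
- **Other things on the table:** the bottle, bowl, spoon and mill look unmoved in the pictures; I did not measure them.

**One disagreement:** the red canister met the rail about 4.5 mm further back than my first image estimate of the rail. I went by the contact force instead.

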